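# Latch the strainer cartridge under the meter's swivel cover

### The arm

A 6-joint arm with a two-finger parallel gripper is mounted at the origin on a cart in front of the work surface, level with it; the furniture and walls round the work are solid. World frame = base frame: x ahead of the robot, y to its left, z up, the work surface at z = 0. Lengths are in m, angles in rad, forces in N, time in s.
With the tool pointing down it reaches from about 0.325 to 1 m from the base axis. Payload 5.1 kg.
Tool frame: the origin (TCP) lies on the centre line of the jaws, within the pads' length; the fingertips stand 14 mm ahead of it and the grasp point (between the pads) lies 5 mm behind it; z points along the fingers, y is the line along which they close (so a half turn about z gives the same grasp; the last joint's range is limited). The gripper opens to 85 mm and grips with 20 to 120 N. Pads are 22 mm wide; open, the fingers measure 114 mm over their backs; the gripper's body (76 mm by 85 mm) begins 54 mm behind the grasp point. The pads swing forward as they close: fully open they stand 13 mm farther back than shut.
Start: joints at [-1.302, 0.124, 1.65, -0, 1.367, -0.083], TCP at [0.224, -0.61, 0.245] pointing down, gripper open.
Joint ranges: [-2.61, 2.61], [-1.02, 2.33], [0.03, 2.71], [-1.35, 4.49], [0.32, 2.68], [-2.91, 2.91]. Speed limits (rad/s): [2.57, 2.57, 3.14, 3.14, 3.14, 3.14].

### API

Orientations are given as a unit quaternion [w, x, y, z].
In Python, from station import get_state, get_image, job_done, boxes_of, pinpoint gives the robot as it stands.
- The arm moves only by the tool drive_tool, never from a script. Its argument "motion" is a list of rows, each a list of 7 numbers: the opening, from 0 (shut) to 1 (fully open), then the shift along the tool's x, y, z in mm, then the turn, a rotation vector about the tool's x, y, z in degrees. In form: [[fingers, x, y, z, rx, ry, rz], ...]. A call has exactly 5 rows; each row is the pose to reach, as a shift and turn from the pose commanded when the call began, along the tool's axes at that moment; what a row does not reach only later rows make up. A row lasts 1/10 s, in which the tool goes at most 50 mm and 8.59 degrees, less where a joint would pass 70% of its speed; a pose out of reach is approached as far as the arm can. A call with a gripper value outside its range is refused whole. The fingers move at their own pace and stop on an object; "squeeze" is the grip in N (left out, the last holds). Time passes only in rows, so rows that repeat a pose let the fingers close, or fill a call up. It gives the time, the measured TCP pose, the force, the opening and the grip force at its end, in the units of the state.
- get_state(): the state, without advancing time (a new reading comes with each control period).
- get_image(name): name is "scene" or "top" or "wrist"; returns a dict with "frame" (400x640x3 uint8, red, green, blue), "K" (3x3 intrinsics, pixels), "k1" (the pictures are not rectified: a ray, as slopes to the right and down, at radius r is drawn at 1 + k1 r^2 times it, then the intrinsics apply), "R" (3x3) and "t" (3): a world point X has camera coordinates R X + t; the wrist camera has in their place "hand_eye" (4x4, takes a point from camera to tool coordinates, whose origin is the TCP and whose axes are the flange's). Camera axes: x right, y down, z forward; pixel columns grow to the right and rows downward; lengths in m; the calibration is good to about 2 mm. A picture is of the moment at which its call begins: read the wrist's pose just before it. There is no depth.
- job_done(): hands the job in; it is judged then, once.
Trained networks look in the newest picture that a camera, given by its name, has taken for a name from the list of things; names that differ only in an ending like _2 or _b are one class to them, and where a whole thing is asked for, a point or a joint stands for the part that bears it (a point fixed in the world has none). Each returns a list of dicts, best first, with "conf" (0 to 1); they miss things now and then, are a little off and sometimes report something else, mostly with a low value. They report only what shows in the picture. A call takes as long as a camera call.
- boxes_of(camera, name): "xyz" ([x, y, z] in m, in world coordinates, good to about 4 mm: the middle of the surface that is visible of it).
- pinpoint(camera, name): "xyz" ([x, y, z] in m, in world coordinates, good to about 4 mm: a listed point, or the origin of a listed thing).
The state is a dict: "time": time; "joint_positions": joint angles; "joint_vel": joint speeds; "joint_efforts": joint torques, N m; "ee_pos": TCP position; "orientation": TCP orientation; "wrist_force": force on the tool from outside, world axes, zero at the start; "torque": the same for the moment, N m; "finger_gap": finger opening in m; "grasp_force": force on a finger pad.
Only numpy, scipy, OpenCV 4.12 (cv2) and the standard library are available. Lean on these libraries where they do the work, as an engineer would, in place of code of your own. Each camera call takes 0.05 s, during which the arm holds its last target. There are 200 camera calls.

### The job

The strainer cartridge in the return-flow meter stands up unlatched under its port cover: lift the cover by its red knob over the catch and swing it aside round its pivot screw until the port is completely clear. Press the cartridge by its orange pad down to the bottom of its push-push latch without forcing it, let go and check that it stays down. Then swing the cover back over the port until it has dropped in flat behind the catch, and leave the other things on the bench where they are.

Things in the scene. Friction and masses are not known exactly. Their poses are not given: they have to be found in the camera images.
- meter: return-flow meter, fixed: flat blue-grey housing with black top panel, 170 (x) x 230 (y) x 62 high, green sight glass on its left, port on its right; origin under its centre, x towards its back, y to its left, z up. 'Local' below means this frame, in mm
- port (a point): centre of the port's rim, local (-12, -52, 74): a round aluminium collar, 64 outer and 54 inner diameter, standing 12 above the panel; the hole goes straight down
- pivot_screw (a point): upright axis of the cover's pivot screw at the level of the cover's upper face, local (36, -52, 78.5), 48 behind the port's centre; a shoulder screw with a coil spring under its head, which ends at local z = 105
- cover_knob (a point): middle of the red knob on the cover, 76 from the pivot axis, local (-40, -52, 90.5) when closed: an upright cylinder of 14 diameter, 24 high, from 12 below this point (the cover's upper face) to 12 above it; grasp it from above
- cover (a joint): angle of the cover (metal disc, 72 diameter, 3 thick, centre 48 from the pivot) round the pivot screw, rad: 0 closed, knob in front of the pivot; grows as the knob swings to the meter's left (clockwise from above), stop at 1.85; port completely clear from 1.45. 0.06 N m of friction holds it where it is left. Closed, it has 0.013 of play
- cover_lift (a joint): height of the cover on its pivot screw, m: 0 down, 0.010 upper stop; the whole cover lifts parallel to itself, by pulling up the knob. Spring and weight press it down with 5 N when down, 9 N at the stop. When down, the underside is 1.5 mm above the collar's rim
- catch_top (a point): top of the catch, a fixed steel nose left of the closed cover disc, local (-14, -15, 78.5). Its upright face, 3 above the cover's underside, stops the cover from turning: raise the cover 4 mm or more (6 to 8 is good) until it has turned 1.2 rad. Its outer sides are ramps: on the way back the cover may be carried raised or ride over; closed, it drops down behind the nose
- cartridge_pad (a point): top centre of the cartridge's orange press pad, 25 diameter, 8 high on a grey flange of 51 diameter that fills the port; local (-12, -52, 72) when raised, 2 below the rim; moves straight down
- cartridge (a joint): depth of the cartridge below its raised place, m. Spring: 2 N at 0, 6 N deep. Push-push latch: pressed to its rigid bottom and let go, it rises about 4.5 mm and stays hooked; pressed to the bottom again or let go short of it, it springs up. The bottom lies 12 to 16.5 mm deep, differs, and shows only in the force's sharp rise; 16 N is enough, over 45 N breaks it
- plug_adaptor: bystander: black moulded plug adaptor, 26 x 78 x 26, lying near the meter's right flank; origin under its centre
- plug_adaptor_2: bystander: small grey and blue plug adaptor, 22 x 50 x 18, lying near the meter's right flank; origin under its centre
- claw: bystander: light grey forked clamping claw, 62 x 50 x 11, lying flat left of the meter, between the arm press and the bench's front edge; origin under its centre
- turned_sleeve: bystander: turned steel sleeve, 27 diameter x 62, standing by the meter's left flank; origin under its centre
- injector_right: bystander: diesel injector, 207 x 24 x 41, lying along the bench's right edge; origin under its centre

How it is judged:
By the outcome, as a careful person would: the job done as asked, in the order asked, and still so for the second after the job is handed in, with the robot touching nothing.
It also fails if it takes over 64 s, if anything falls off the work surface, if the arm or the gripper's body presses on something with over 40 N, if the wrist force passes 120 N, or if a joint passes its speed limit or range.

## Working session

There is one attempt and no reset: what is moved stays moved. The work goes in short steps, Python scripts to look and compute and a tool call to move; the robot and the scene stay as the last step left them, time stands still between calls to the robot, and variables do not carry over. Pictures are saved under pics/ and viewed, at most 10 in all, crops included, and the job is handed in when it is done.

Besides the shell and the picture viewer there is one more tool, called after ">>>" as name(argument=value, ...), one argument or row to a line, values as JSON. drive_tool: Moves the arm, as the interface text tells. Its arguments: {"type":"object","properties":{"motion":{"type":"array"},"squeeze":{"type":"number"}},"required":["motion"]}

```bash
mkdir -p pics
cat > h.py <<'E'
import numpy as np, cv2
from station import *
from scipy.spatial.transform import Rotation as Ro
def save(cam,name):
    d=get_image(cam); cv2.imwrite(f'pics/{name}.png',d['frame'][:,:,::-1]); return d
E
python3 - <<'E'
from h import *
np.set_printoptions(precision=4,suppress=True)
s=get_state(); print(s)
for c in ['scene','top']:
    d=save(c,c+'0')
    print(c,d['R'],d['t'],d['K'][0][0])
    for n in ['meter','port','pivot_screw','cover_knob','catch_top','plug_adaptor','turned_sleeve']:
        r=pinpoint(c,n); print(n,[(np.round(q['xyz'],4),round(q['conf'],2)) for q in r[:2]])
E
```

```text
{'time': 0.0, 'joint_positions': array([-1.3016,  0.1245,  1.6517,  0.    ,  1.3675, -0.0826]), 'joint_vel': array([-0.0004,  0.0023, -0.0006,  0.0008, -0.0009,  0.0012]), 'joint_efforts': array([  0.001 , -42.361 , -36.5453,   0.0001,   0.0069,  -0.    ]), 'ee_pos': array([ 0.2238, -0.6096,  0.244 ]), 'orientation': array([-0.0011,  0.9846,  0.175 , -0.0001]), 'wrist_force': array([ 0.4091, -0.4995, -1.276 ]), 'torque': array([-0.031 , -0.0542, -0.0627]), 'grasp_force': 0.0, 'finger_gap': 0.08491434041082424}
scene [[-0.8354 -0.5496 -0.0084]
 [-0.3533  0.5487 -0.7577]
 [ 0.4211 -0.63   -0.6525]] [0.3844 0.2688 0.8126] 415.8956488415108
meter [(array([0.5277, 0.0646, 0.0006]), 0.94)]
port [(array([0.5196, 0.0158, 0.0688]), 0.95)]
pivot_screw [(array([0.567 , 0.0156, 0.0798]), 0.76)]
cover_knob [(array([0.5644, 0.0145, 0.0774]), 0.61), (array([0.4872, 0.009 , 0.0869]), 0.57)]
catch_top [(array([0.5174, 0.0466, 0.0805]), 0.79), (array([ 0.5318, -0.3672,  0.001 ]), 0.61)]
plug_adaptor [(array([ 0.5156, -0.1213, -0.0021]), 0.68), (array([ 0.5982, -0.096 ,  0.    ]), 0.44)]
turned_sleeve [(array([0.5887, 0.2264, 0.0016]), 0.71), (array([ 0.5177, -0.1238,  0.0024]), 0.34)]
top [[ 0.0211 -0.9998  0.0045]
 [-0.988  -0.0215 -0.1532]
 [ 0.1533 -0.0012 -0.9882]] [-0.0559  0.5097  1.3084] 509.2649338714506
meter [(array([0.527 , 0.0626, 0.0003]), 0.6)]
port [(array([0.5205, 0.0094, 0.0717]), 0.62)]
pivot_screw [(array([0.5654, 0.0173, 0.0761]), 0.6)]
cover_knob [(array([0.4873, 0.0112, 0.0869]), 0.82)]
catch_top [(array([0.511 , 0.0477, 0.0783]), 0.66), (array([ 0.6016, -0.1006, -0.0013]), 0.3)]
plug_adaptor [(array([ 0.6039, -0.0996, -0.0011]), 0.57), (array([ 0.5154, -0.1195,  0.0046]), 0.48)]
turned_sleeve [(array([0.5875, 0.2199, 0.0012]), 0.54)]
```

```bash
python3 -c "
import cv2,numpy as np
a=cv2.imread('pics/scene0.png');b=cv2.imread('pics/top0.png')
cv2.imwrite('pics/both.png',cv2.resize(np.vstack([a,b]),(480,600)))"
```

```text
(no output)
```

View pics/top0.png

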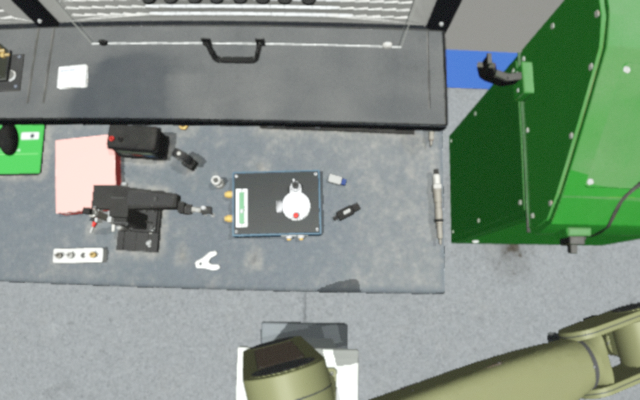

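View pics/scene0.png

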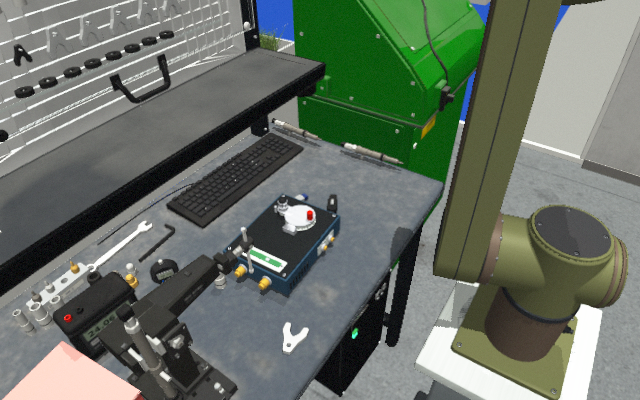

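The top view shows the meter at about (278,203), with the cover and pivot at about (296,203). In the scene view the red knob is at (310,215). The green cabinet is to the right, so I'll approach along the front.

```bash
cat >> h.py <<'E'
L=dict(meter=(0,0,0),port=(-12,-52,74),pivot_screw=(36,-52,78.5),cover_knob=(-40,-52,90.5),catch_top=(-14,-15,78.5))
def fit(obs):  # obs: list of (name, xyz world)
    from scipy.optimize import least_squares
    f=lambda p:np.concatenate([(Ro.from_euler('z',p[2]).apply(np.array(L[n])/1e3)+[p[0],p[1],0]-x)[:2] for n,x in obs])
    return least_squares(f,[.52,.06,.05],loss='soft_l1',f_scale=.004)
def rel(pos,yaw,s=None):  # target TCP pos, yaw of tool x (tool down) -> shift mm & rz deg in tool axes
    s=s or get_state(); q=s['orientation']; R=Ro.from_quat([q[1],q[2],q[3],q[0]])
    T=Ro.from_euler('z',yaw)*Ro.from_euler('x',np.pi)
    return np.round(R.inv().apply(np.array(pos)-s['ee_pos'])*1e3,1),np.round(np.degrees((R.inv()*T).as_rotvec()),2)
E
python3 - <<'E'
from h import *
obs=[]
for c in ['scene','top']:
    get_image(c)
    for n in L:
        r=[q for q in pinpoint(c,n) if q['conf']>.3]
        for q in r:
            x=np.array(q['xyz'])
            if n=='cover_knob' and x[0]>.53 or x[1]<-.1: continue
            obs.append((n,x))
r=fit(obs); print(r.x,np.round(r.fun*1e3,1))
p=r.x
k=Ro.from_euler('z',p[2]).apply(np.array(L['cover_knob'])/1e3)+[p[0],p[1],0]; print(k)
print(rel([k[0]-.02,k[1],.25],p[2]+np.pi))
print(get_image('wrist')['hand_eye'])
E
```

```text
[0.52772465 0.0656209  0.02653137] [  -2.3    2.5   -3.8    0.9   -0.9   -0.8   -0.5    0.8   -4.5    4.2
  138.1 -196.    -0.5    4.9   -5.     1.3    4.7  -32.1   -0.7   -8.1
    5.2    2.5  118.2 -236.7   -0.9    5.4]
[0.48911819 0.01257807 0.0905    ]
(array([ 444.7, -500.1,   -4.7]), array([   0.  ,   -0.  , -161.36]))
[[ 1.29225078e-03 -9.59773517e-01 -2.80772376e-01  7.08059050e-02]
 [ 9.99998950e-01  1.05594151e-03  9.92920775e-04 -1.57790675e-03]
 [-6.56499858e-04 -2.80773364e-01  9.59773873e-01 -1.29099432e-01]
 [ 0.00000000e+00  0.00000000e+00  0.00000000e+00  1.00000000e+00]]
```

>>> drive_tool(
  motion=[
    [1,30,-34,0,0,0,-8],
    [1,62,-70,0,0,0,-16],
    [1,95,-107,0,0,0,-24],
    [1,128,-144,0,0,0,-32],
    [1,160,-180,0,0,0,-40],
  ],
)

```text
time: 1.95
ee_pos: [0.3125, -0.3842, 0.2454]
orientation: [0.0, 0.864, 0.503, 0.0]
wrist_force: [0.6, 0.1, 0.2]
finger_gap: 0.0854
grasp_force: 0.0
```

```bash
python3 -c "
from h import *
print(rel([.465,.0126,.25],.0265+np.pi))"
```

```text
(array([420.4, -63. ,  -4.6]), array([ 2.0000e-02,  3.0000e-02, -1.2106e+02]))
```

>>> drive_tool(
  motion=[
    [1,40,-6,0,0,0,-8],
    [1,80,-12,0,0,0,-16],
    [1,120,-18,0,0,0,-24],
    [1,160,-24,0,0,0,-32],
    [1,200,-30,0,0,0,-40],
  ],
)

```text
time: 2.45
ee_pos: [0.3859, -0.1961, 0.2456]
orientation: [0.001, 0.64, 0.769, 0.0]
wrist_force: [1.0, 0.2, -0.3]
finger_gap: 0.0854
grasp_force: 0.0
```

```bash
python3 -c "
from h import *
print(rel([.465,.0126,.25],.0265+np.pi))"
```

```text
(array([190.9, 115.7,  -4.4]), array([ 1.000e-02,  7.000e-02, -8.105e+01]))
```

>>> drive_tool(
  motion=[
    [0.6,36,22,0,0,0,-8],
    [0.6,72,44,0,0,0,-16],
    [0.6,108,66,0,0,0,-24],
    [0.6,146,88,0,0,0,-32],
    [0.6,180,110,-5,0,0,-40],
  ],
)

```text
time: 2.95
ee_pos: [0.462, 0.0009, 0.25]
orientation: [-0.0, 0.338, 0.941, -0.0]
wrist_force: [0.3, -0.2, 0.9]
finger_gap: 0.0515
grasp_force: 0.0
```

>>> drive_tool(
  motion=[
    [0.6,0,0,0,0,0,-8],
    [0.6,0,0,0,0,0,-16],
    [0.6,0,0,0,0,0,-24],
    [0.6,0,0,0,0,0,-32.5],
    [0.6,0,0,0,0,0,-41],
  ],
)

```text
time: 3.45
ee_pos: [0.4622, -0.001, 0.2505]
orientation: [0.0, -0.013, 1.0, -0.0]
wrist_force: [1.1, -0.1, -0.5]
finger_gap: 0.0514
grasp_force: 0.0
```

```bash
cat >> h.py <<'E'
def proj(d,s,X):
    q=s['orientation']; R=Ro.from_quat([q[1],q[2],q[3],q[0]]); H=np.array(d['hand_eye'])
    t=R.inv().apply(np.atleast_2d(X)-s['ee_pos']); c=(t-H[:3,3])@H[:3,:3]
    xy=c[:,:2]/c[:,2:]; xy=xy*(1+d['k1']*(xy**2).sum(1,keepdims=True))
    return xy@np.diag([d['K'][0][0],d['K'][1][1]])+[d['K'][0][2],d['K'][1][2]]
def back(d,s,uv,z):
    from scipy.optimize import least_squares
    return least_squares(lambda p:(proj(d,s,[p[0],p[1],z])-uv).ravel(),[s['ee_pos'][0],s['ee_pos'][1]],x_scale=.01).x
def loc(p,v): return Ro.from_euler('z',p[2]).apply(np.array(v)/1e3)+[p[0],p[1],0]
E
python3 - <<'E'
from h import *
s=get_state(); d=save('wrist','w1'); print(s['ee_pos'],s['orientation'],s['finger_gap'])
p=[.5277,.0656,.0265]
for n in L:
    print(n,proj(d,s,loc(p,L[n])).round(0),[(np.round(q['xyz'],4),round(q['conf'],2)) for q in pinpoint('wrist',n)[:2]])
E
```

```text
[ 0.46216477 -0.00097225  0.25047609] [ 1.48715822e-04 -1.32724474e-02  9.99911906e-01 -1.01516235e-05] 0.051393307888310764
meter [[372. 223.]] [(array([0.5314, 0.0662, 0.0032]), 0.56)]
port [[332. 238.]] [(array([0.5206, 0.0108, 0.0709]), 0.67)]
pivot_screw [[331. 283.]] [(array([0.5694, 0.0157, 0.0746]), 0.57)]
cover_knob [[332. 216.]] [(array([0.4871, 0.0086, 0.0878]), 0.93)]
catch_top [[370. 238.]] [(array([0.5155, 0.0486, 0.081 ]), 0.83)]
```

View pics/w1.png

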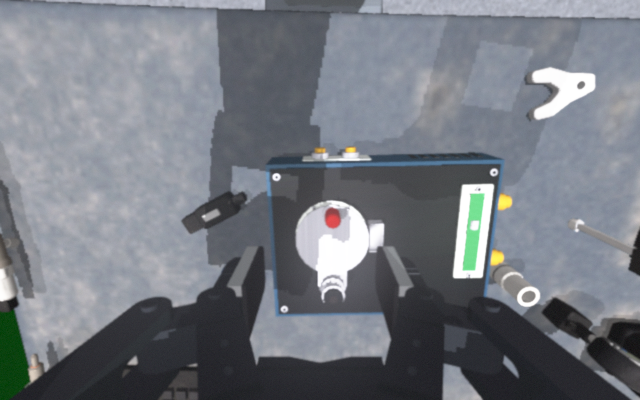

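The wrist view shows the knob at (332,217) and the disc around (332,237). The catch is at (375,235), the pivot at (332,285), and the panel's front screws are at (276,176) and (494,171).

Run:
```python
from h import *
s=get_state(); d=get_image('wrist'); f=d['frame'].astype(int)
m=(f[...,0]>130)&(f[...,1]<70)&(f[...,2]<80); m[:190]=0;m[250:]=0
v,u=np.nonzero(m); print(u.min(),u.max(),v.min(),v.max(),u.mean(),v.mean())
k=back(d,s,[(u.min()+u.max())/2,(v.min()+v.max())/2],.0905); print('knob',k)
a=[back(d,s,x,.063) for x in ([276.5,176.5],[494,172],[284,309])]; print(a)
print('yaw',np.arctan2(-(a[1]-a[0])[0],(a[1]-a[0])[1]),np.arctan2(*(a[2]-a[0])[::-1]))
print('pivot',back(d,s,[332,281],.105))
obs=[]
for _ in range(3):
    get_image('wrist')
    for n in L:
        for q in pinpoint('wrist',n)[:1]: obs.append((n,np.array(q['xyz'])))
r=fit(obs);p=r.x; print(p,np.round(r.fun*1e3,1)); print(loc(p,L['cover_knob']),proj(d,s,loc(p,L['cover_knob'])))
```

```text
328 334 210 214 330.54545454545456 211.36363636363637
knob [0.48505632 0.01074333]
[array([ 0.45891991, -0.04204088]), array([0.45052006, 0.1673749 ]), array([ 0.60668605, -0.03630613])]
yaw 0.04008940027997375 0.038790130101367545
pivot [0.54732689 0.01299508]
[0.52957384 0.06512504 0.04302415] [-1.9  0.1 -2.8  1.6  3.4 -0.6  3.   1.4 -0.1  1.9 -1.3 -1.7 -1.1 -1.2
  3.4 -3.2  3.1  0.4 -3.6 -1.  -3.1  0.8  1.4 -1.   2.8  0.7 -2.6  1.3]
[0.49184743 0.01145272 0.0905    ] [[331.55857286 219.02756385]]
```

```bash
python3 -c "
from h import *
print(rel([.4905,.0115,.096],.04+np.pi))"
```

```text
(array([-28.6,  12. , 154.4]), array([ 0.  ,  0.  , -1.14]))
```

>>> drive_tool(
  motion=[
    [0.45,-14,6,25,0,0,-1.1],
    [0.45,-28.5,12,50,0,0,-1.1],
    [0.45,-28.5,12,80,0,0,-1.1],
    [0.45,-28.5,12,105,0,0,-1.1],
    [0.45,-28.5,12,115,0,0,-1.1],
  ],
)

```text
time: 5.2
ee_pos: [0.4887, 0.0117, 0.1323]
orientation: [-0.003, -0.02, 1.0, 0.0]
wrist_force: [-0.1, 0.0, -0.0]
finger_gap: 0.0385
grasp_force: 0.0
```

Run:
```python
from h import *
s=get_state(); d=save('wrist','w2'); print(s['ee_pos'],s['finger_gap'])
print(rel([.4905,.0115,.096],.04+np.pi),proj(d,s,[[.4905,.0115,.1025],[.4905,.0115,.0785]]))
```

```text
[0.48866435 0.01167122 0.13228517] 0.038491924712508355
(array([-2.3, -0.2, 35.8]), array([ 0.04, -0.32, -0.04])) [[316.79879955 251.87942021]
 [317.15776383 234.61470851]]
```

View pics/w2.png

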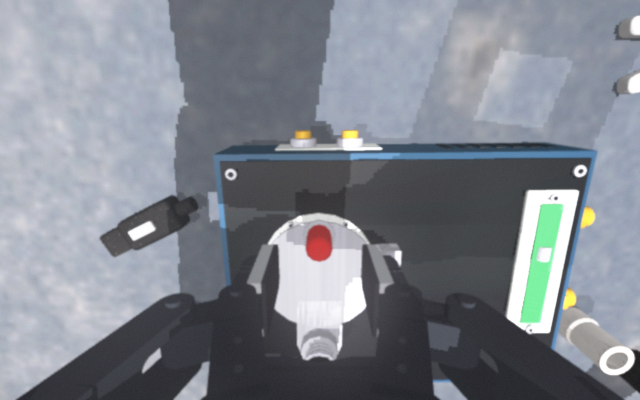

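The knob sits at (319,232) to (319,255), within about 1 mm of the prediction and centred between the jaws. I'll descend and grip.

>>> drive_tool(
  motion=[
    [0.45,-2,0,12,0,0,0],
    [0.45,-2,0,24,0,0,0],
    [0.45,-2,0,32,0,0,0],
    [0.45,-2,0,35.5,0,0,0],
    [0.45,-2,0,35.5,0,0,0],
  ],
)

```text
time: 5.75
ee_pos: [0.4922, 0.0116, 0.0994]
orientation: [-0.0, -0.02, 1.0, 0.0]
wrist_force: [-0.8, -0.5, 0.8]
finger_gap: 0.0384
grasp_force: 0.0
```

>>> drive_tool(
  motion=[
    [0.1,0,0,0,0,0,0],
    [0,0,0,0,0,0,0],
    [0,0,0,0,0,0,0],
    [0,0,0,0,0,0,0],
    [0,0,0,0,0,0,0],
  ],
  squeeze=45,
)

```text
time: 6.25
ee_pos: [0.4928, 0.0115, 0.1003]
orientation: [0.0, -0.02, 1.0, -0.0]
wrist_force: [-0.1, -0.0, 1.0]
finger_gap: 0.0114
grasp_force: 43.9
```

>>> drive_tool(
  motion=[
    [0.3,0,0,0,0,0,0],
    [0.3,0,0,0,0,0,0],
    [0.3,1,0,2,0,0,0],
    [0.3,1,0,4,0,0,0],
    [0.3,1,0,4,0,0,0],
  ],
)

```text
time: 6.75
ee_pos: [0.491, 0.0116, 0.0952]
orientation: [-0.001, -0.02, 1.0, 0.0]
wrist_force: [-0.1, 0.0, -0.1]
finger_gap: 0.0253
grasp_force: 0.0
```

>>> drive_tool(
  motion=[
    [0.1,0,0,0,0,0,0],
    [0,0,0,0,0,0,0],
    [0,0,0,0,0,0,0],
    [0,0,0,0,0,0,0],
    [0,0,0,0,0,0,0],
  ],
  squeeze=45,
)

```text
time: 7.25
ee_pos: [0.4913, 0.0115, 0.0958]
orientation: [-0.0, -0.02, 1.0, -0.0]
wrist_force: [-1.4, -1.1, -0.1]
finger_gap: 0.0121
grasp_force: 43.8
```

>>> drive_tool(
  motion=[
    [0,0,0,-1.5,0,0,0],
    [0,0,0,-3,0,0,0],
    [0,0,0,-5,0,0,0],
    [0,0,0,-7,0,0,0],
    [0,0,0,-7,0,0,0],
  ],
)

```text
time: 7.75
ee_pos: [0.4914, 0.0115, 0.1027]
orientation: [0.0, -0.02, 1.0, 0.0]
wrist_force: [2.7, -0.7, -7.4]
finger_gap: 0.0124
grasp_force: 43.8
```

```bash
cat > arc.py <<'E'
from h import *
import sys
# from actual knob angle a0, give 5 rows of the arc (tool axes at call begin; tool x points from pivot to knob)
def arc(step,n=5,r=76.):
    for i in range(1,n+1):
        a=step*i  # deg, clockwise from above = +about tool z
        R=np.radians(a)
        print([0,round(r*(np.cos(R)-1),1),round(r*np.sin(R),1),0,0,0,a])
arc(float(sys.argv[1]))
s=get_state();print(s['ee_pos'],s['wrist_force'],s['grasp_force'],rel([.4905,.0115,.1],.04+np.pi))
E
python3 arc.py 4; python3 arc.py 5
```

```text
[0, np.float64(-0.2), np.float64(5.3), 0, 0, 0, 4.0]
[0, np.float64(-0.7), np.float64(10.6), 0, 0, 0, 8.0]
[0, np.float64(-1.7), np.float64(15.8), 0, 0, 0, 12.0]
[0, np.float64(-2.9), np.float64(20.9), 0, 0, 0, 16.0]
[0, np.float64(-4.6), np.float64(26.0), 0, 0, 0, 20.0]
[0.49138755 0.01153262 0.10272812] [ 2.69723833 -0.72211802 -7.42392681] 43.8064831495285 (array([0.9, 0. , 2.7]), array([ 0.  ,  0.  , -0.04]))
[0, np.float64(-0.3), np.float64(6.6), 0, 0, 0, 5.0]
[0, np.float64(-1.2), np.float64(13.2), 0, 0, 0, 10.0]
[0, np.float64(-2.6), np.float64(19.7), 0, 0, 0, 15.0]
[0, np.float64(-4.6), np.float64(26.0), 0, 0, 0, 20.0]
[0, np.float64(-7.1), np.float64(32.1), 0, 0, 0, 25.0]
[0.49138755 0.01153262 0.10272812] [ 2.69723833 -0.72211802 -7.42392681] 43.8064831495285 (array([0.9, 0. , 2.7]), array([ 0.  ,  0.  , -0.04]))
```

Lifted (7.4 N of spring force). Next I'll swing along the 76 mm arc.

>>> drive_tool(
  motion=[
    [0,-0.2,5.3,0,0,0,4],
    [0,-0.7,10.6,0,0,0,8],
    [0,-1.7,15.8,0,0,0,12],
    [0,-2.9,20.9,0,0,0,16],
    [0,-4.6,26,0,0,0,20],
  ],
)

```text
time: 8.25
ee_pos: [0.495, 0.0375, 0.1026]
orientation: [0.0, 0.156, 0.988, -0.0]
wrist_force: [3.3, -2.4, -8.2]
finger_gap: 0.0121
grasp_force: 43.8
```

>>> drive_tool(
  motion=[
    [0,-0.3,6.6,0,0,0,5],
    [0,-1.2,13.2,0,0,0,10],
    [0,-2.6,19.7,0,0,0,15],
    [0,-4.6,26,0,0,0,20],
    [0,-7.1,32.1,0,0,0,25],
  ],
)

```text
time: 8.75
ee_pos: [0.5115, 0.0657, 0.1024]
orientation: [0.0, 0.366, 0.931, -0.001]
wrist_force: [2.5, -4.1, -6.4]
finger_gap: 0.0121
grasp_force: 43.9
```

>>> drive_tool(
  motion=[
    [0,-0.3,6.6,0,0,0,5],
    [0,-1.2,13.2,0,0,0,10],
    [0,-2.6,19.7,0,0,0,15],
    [0,-4.6,26,0,0,0,20],
    [0,-7.1,32.1,0,0,0,25],
  ],
)

```text
time: 9.25
ee_pos: [0.5381, 0.0842, 0.1021]
orientation: [-0.0, 0.559, 0.829, -0.001]
wrist_force: [2.6, -4.3, -6.5]
finger_gap: 0.0123
grasp_force: 43.9
```

>>> drive_tool(
  motion=[
    [0,-0.3,6.6,0,0,0,5],
    [0,-1.2,13.2,0,0,0,10],
    [0,-2.6,19.7,0,0,0,15],
    [0,-4.6,26,0,0,0,20],
    [0,-7.1,32.1,0,0,0,25],
  ],
)

```text
time: 9.75
ee_pos: [0.5701, 0.0898, 0.1017]
orientation: [-0.001, 0.725, 0.689, -0.002]
wrist_force: [-0.3, -3.0, -6.4]
finger_gap: 0.012
grasp_force: 43.9
```

Run:
```python
from h import *
s=get_state(); d=save('wrist','w3'); print(s['ee_pos'],s['orientation'],s['wrist_force'])
v=s['ee_pos'][:2]-loc([.5290,.0648,.04],L['pivot_screw'])[:2]; print(np.hypot(*v),np.arctan2(v[1],v[0])-np.pi-.04)
```

```text
[0.57006556 0.08976212 0.10168782] [-5.28186279e-04  7.24871776e-01  6.88881547e-01 -1.68638932e-03] [-0.29287154 -3.04241289 -6.44550249]
0.07554109590778503 -1.6507177502509147
```

View pics/w3.png

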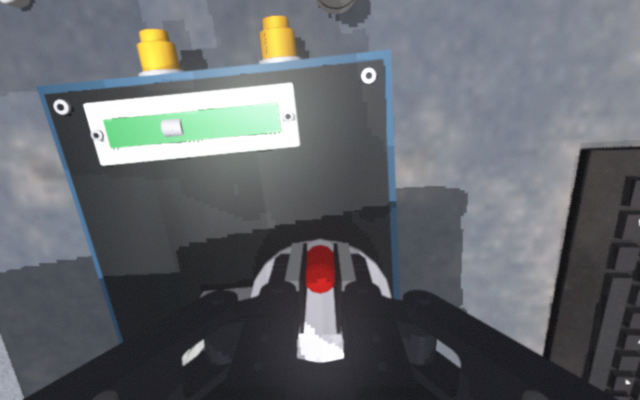

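The knob at (320,268) is still in the jaws, and the cover is swung to about 1.65 rad. I'll lower it, release and raise the tool.

>>> drive_tool(
  motion=[
    [0,0,0,2,0,0,0],
    [0,0,0,4,0,0,0],
    [0,0,0,6,0,0,0],
    [0.3,0,0,6.5,0,0,0],
    [0.3,0,0,6.5,0,0,0],
  ],
)

```text
time: 10.3
ee_pos: [0.5717, 0.0912, 0.0977]
orientation: [0.0, 0.724, 0.69, 0.001]
wrist_force: [-0.1, -0.5, 0.2]
finger_gap: 0.026
grasp_force: 0.0
```

>>> drive_tool(
  motion=[
    [0.3,0,0,0,0,0,0],
    [0.3,0,0,-15,0,0,0],
    [0.3,0,0,-40,0,0,0],
    [0.3,0,0,-70,0,0,0],
    [0.3,0,0,-80,0,0,0],
  ],
)

```text
time: 10.8
ee_pos: [0.5733, 0.0908, 0.1818]
orientation: [0.002, 0.724, 0.69, 0.003]
wrist_force: [0.6, 0.2, 0.9]
finger_gap: 0.0257
grasp_force: 0.0
```

Run:
```python
from h import *
p=[.5290,.0648,.04]
t=loc(p,L['port']); print(t)
s=get_state(); print(s['ee_pos'],rel([t[0],t[1],.17],.04+np.pi*.5), 'for view', rel([t[0]-.03,t[1],.2],.04+np.pi))
```

```text
[0.51908904 0.01236172 0.074     ]
[0.57330664 0.09083747 0.18180589] (array([-81. , -50.5,  11.3]), array([ 0.46, -0.05, -5.02])) for view (array([-82.4, -80.2, -18.9]), array([  0.41,   0.32, -95.02]))
```

>>> drive_tool(
  motion=[
    [0,-17,-16,-4,0,0,-8],
    [0,-33,-32,-8,0,0,-16],
    [0,-50,-48,-12,0,0,-24],
    [0,-66,-64,-16,0,0,-32],
    [0,-82,-80,-19,0,0,-40],
  ],
)

```text
time: 11.3
ee_pos: [0.4864, 0.012, 0.1958]
orientation: [0.0, 0.441, 0.897, 0.0]
wrist_force: [-0.2, -0.1, -0.0]
finger_gap: -0.0
grasp_force: 0.0
```

>>> drive_tool(
  motion=[
    [0,0,0,0,0,0,-8],
    [0,0,0,0,0,0,-16],
    [0,0,0,0,0,0,-24],
    [0,0,0,0,0,0,-32],
    [0,0,0,0,0,0,-40],
  ],
)

```text
time: 11.8
ee_pos: [0.487, 0.0125, 0.1956]
orientation: [0.0, 0.108, 0.994, 0.0]
wrist_force: [-0.5, -0.2, 0.8]
finger_gap: -0.0001
grasp_force: 0.0
```

>>> drive_tool(
  motion=[
    [0,0,0,0,0,0,-8],
    [0,0,0,0,0,0,-15],
    [0,0,0,0,0,0,-15],
    [0,0,0,0,0,0,-15],
    [0,0,0,0,0,0,-15],
  ],
)

```text
time: 12.3
ee_pos: [0.4871, 0.0124, 0.1954]
orientation: [0.0, -0.019, 1.0, 0.0]
wrist_force: [0.1, 0.2, 0.8]
finger_gap: 0.0001
grasp_force: 0.0
```

Run:
```python
from h import *
p=[.5290,.0648,.04]
s=get_state(); d=save('wrist','w4'); t=loc(p,[-12,-52,72]); print(s['ee_pos'],proj(d,s,t),rel([t[0],t[1],.13],.04+np.pi))
for n in ['cartridge_pad','port']: print([(np.round(q['xyz'],4),round(q['conf'],2)) for q in pinpoint('wrist',n)[:2]])
```

```text
[0.48710498 0.0123793  0.19540595] [[316.74826772 236.30512883]] (array([-32. ,  -1.2,  65.4]), array([ 0.  ,  0.  , -0.11]))
[(array([0.5216, 0.007 , 0.0713]), 0.88)]
[(array([0.521 , 0.0128, 0.0722]), 0.85)]
```

View pics/w4.png

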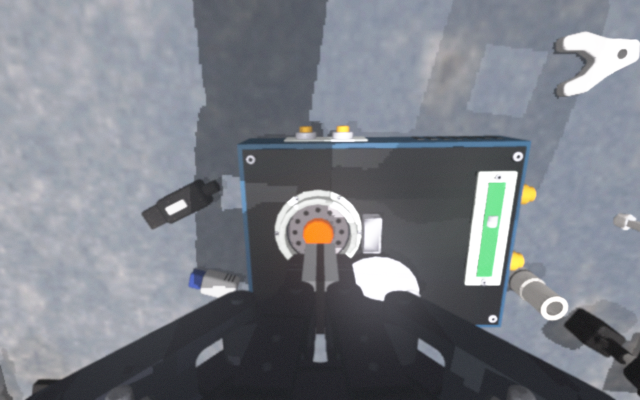

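The port is clear, with the orange pad at (319,234), matching the prediction of (317,236). I'll go down to just above the pad.

>>> drive_tool(
  motion=[
    [0,-16,0,20,0,0,0],
    [0,-32,0,45,0,0,0],
    [0,-32,0,70,0,0,0],
    [0,-32,0,90,0,0,0],
    [0,-32,0,98,0,0,0],
  ],
)

```text
time: 12.95
ee_pos: [0.5176, 0.0137, 0.0948]
orientation: [-0.002, -0.019, 1.0, 0.0]
wrist_force: [-0.0, -0.0, 0.0]
finger_gap: 0.0001
grasp_force: 0.0
```

>>> drive_tool(
  motion=[
    [0,0,0,3,0,0,0],
    [0,0,0,6,0,0,0],
    [0,0,0,9,0,0,0],
    [0,0,0,12,0,0,0],
    [0,0,0,12,0,0,0],
  ],
)

```text
time: 13.45
ee_pos: [0.5195, 0.0136, 0.0859]
orientation: [0.001, -0.02, 1.0, -0.0]
wrist_force: [-0.2, -0.3, 2.3]
finger_gap: 0.0003
grasp_force: 0.8
```

>>> drive_tool(
  motion=[
    [0,0,0,2,0,0,0],
    [0,0,0,4,0,0,0],
    [0,0,0,6,0,0,0],
    [0,0,0,8,0,0,0],
    [0,0,0,9,0,0,0],
  ],
)

```text
time: 13.95
ee_pos: [0.5195, 0.0136, 0.0765]
orientation: [0.001, -0.02, 1.0, -0.0]
wrist_force: [0.2, -0.3, 4.0]
finger_gap: 0.0
grasp_force: 2.1
```

>>> drive_tool(
  motion=[
    [0,0,0,0.4,0,0,0],
    [0,0,0,0.8,0,0,0],
    [0,0,0,1.2,0,0,0],
    [0,0,0,1.6,0,0,0],
    [0,0,0,1.6,0,0,0],
  ],
)

```text
time: 14.45
ee_pos: [0.5195, 0.0136, 0.075]
orientation: [0.001, -0.02, 1.0, -0.0]
wrist_force: [1.5, 0.3, 3.7]
finger_gap: 0.0001
grasp_force: 2.1
```

>>> drive_tool(
  motion=[
    [0,0,0,0.4,0,0,0],
    [0,0,0,0.8,0,0,0],
    [0,0,0,1.2,0,0,0],
    [0,0,0,1.2,0,0,0],
    [0,0,0,1.2,0,0,0],
  ],
)

```text
time: 14.95
ee_pos: [0.5195, 0.0136, 0.0738]
orientation: [0.001, -0.02, 1.0, -0.0]
wrist_force: [3.9, -0.2, 4.5]
finger_gap: 0.0002
grasp_force: 2.3
```

>>> drive_tool(
  motion=[
    [0,0,0,0.4,0,0,0],
    [0,0,0,0.8,0,0,0],
    [0,0,0,1,0,0,0],
    [0,0,0,1,0,0,0],
    [0,0,0,1,0,0,0],
  ],
)

```text
time: 15.45
ee_pos: [0.5195, 0.0136, 0.0728]
orientation: [0.001, -0.02, 1.0, -0.0]
wrist_force: [4.7, -0.2, 4.7]
finger_gap: -0.0002
grasp_force: 2.4
```

>>> drive_tool(
  motion=[
    [0,0,0,0.4,0,0,0],
    [0,0,0,0.8,0,0,0],
    [0,0,0,1,0,0,0],
    [0,0,0,1,0,0,0],
    [0,0,0,1,0,0,0],
  ],
)

```text
time: 15.95
ee_pos: [0.5195, 0.0136, 0.0722]
orientation: [0.0, -0.02, 1.0, -0.0]
wrist_force: [2.7, -0.2, 7.6]
finger_gap: 0.0001
grasp_force: 4.0
```

Run:
```python
from h import *
s=get_state(); save('scene','s5'); d=cv2.imread('pics/s5.png'); cv2.imwrite('pics/s5c.png',cv2.resize(d[150:320,200:400],None,fx=3.5,fy=3.5)); print(s['ee_pos'],s['wrist_force'],s['torque'])
```

```text
[0.51950148 0.01357209 0.0722484 ] [ 2.7400798  -0.19180716  7.58777045] [ 0.03492904 -0.45072389 -0.03184737]
```

View pics/s5c.png

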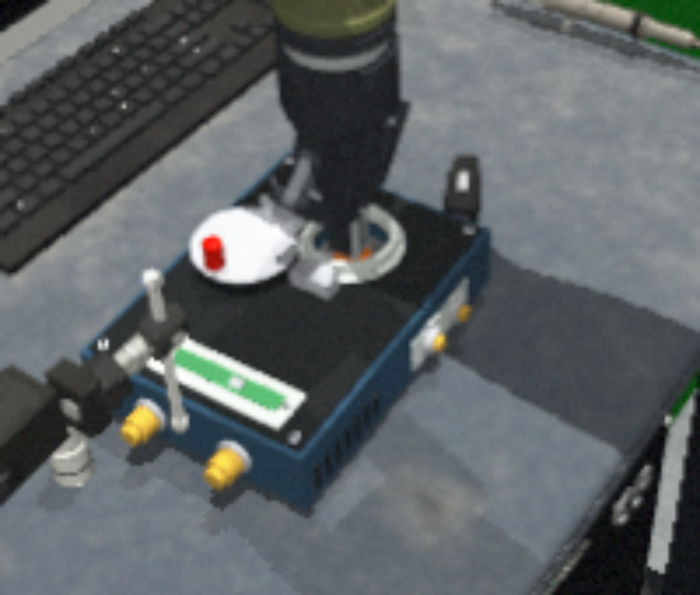

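The fingers are in the port on the pad at (355,255), nothing else touches, and the cover is aside. Force has started to rise, so I'll continue gently.

>>> drive_tool(
  motion=[
    [0,0,0,0.3,0,0,0],
    [0,0,0,0.6,0,0,0],
    [0,0,0,0.6,0,0,0],
    [0,0,0,0.6,0,0,0],
    [0,0,0,0.6,0,0,0],
  ],
)

```text
time: 16.5
ee_pos: [0.5195, 0.0136, 0.0722]
orientation: [0.0, -0.02, 1.0, -0.0]
wrist_force: [1.0, 0.4, 11.7]
finger_gap: 0.0001
grasp_force: 5.5
```

>>> drive_tool(
  motion=[
    [0,0,0,0.4,0,0,0],
    [0,0,0,0.8,0,0,0],
    [0,0,0,1.1,0,0,0],
    [0,0,0,1.4,0,0,0],
    [0,0,0,1.4,0,0,0],
  ],
)

```text
time: 17.0
ee_pos: [0.5196, 0.0136, 0.072]
orientation: [-0.0, -0.02, 1.0, -0.0]
wrist_force: [-3.1, -0.4, 18.1]
finger_gap: 0.0001
grasp_force: 9.2
```

Rigid bottom at 18 N. I'll let go and check.

>>> drive_tool(
  motion=[
    [0,0,0,-2,0,0,0],
    [0,0,0,-6,0,0,0],
    [0,0,0,-12,0,0,0],
    [0,0,0,-25,0,0,0],
    [0,0,0,-50,0,0,0],
  ],
)

```text
time: 17.5
ee_pos: [0.5159, 0.0138, 0.117]
orientation: [-0.004, -0.02, 1.0, 0.0]
wrist_force: [-0.1, 0.1, 0.3]
finger_gap: -0.0004
grasp_force: 0.0
```

>>> drive_tool(
  motion=[
    [0,8,0,-40,0,0,0],
    [0,20,0,-70,0,0,0],
    [0,33,0,-75,0,0,0],
    [0,33,0,-75,0,0,0],
    [0,33,0,-75,0,0,0],
  ],
)

```text
time: 18.0
ee_pos: [0.4853, 0.0124, 0.1937]
orientation: [-0.001, -0.02, 1.0, 0.0]
wrist_force: [0.2, -0.6, 0.5]
finger_gap: -0.0
grasp_force: 0.0
```

Run:
```python
from h import *
p=[.5290,.0648,.04]
s=get_state(); d=save('wrist','w6'); print(s['ee_pos'])
for z in (72,62.5): print(proj(d,s,[loc(p,[-12-12.5,-52,z]),loc(p,[-12,-52-12.5,z]),loc(p,[-12,-52+12.5,z])]).round(1).tolist())
def blob(f):
    h=cv2.cvtColor(f,cv2.COLOR_RGB2HSV); m=cv2.inRange(h,(5,180,120),(20,255,255)); m[:180]=0;m[270:]=0;m[:,:280]=0;m[:,360:]=0
    v,u=np.nonzero(m); return u.min(),u.max(),v.min(),v.max()
print('now',blob(d['frame']),'before',blob(cv2.imread('pics/w4.png')[:,:,::-1].copy()))
print([(np.round(q['xyz'],4),round(q['conf'],2)) for q in pinpoint('wrist','cartridge_pad')[:1]])
a=d['frame'][:,:,::-1][180:280,250:400]; b=cv2.imread('pics/w4.png')[180:280,250:400]
cv2.imwrite('pics/cmp.png',cv2.resize(np.hstack([b,a]),None,fx=2.6,fy=2.6))
pv=loc(p,L['pivot_screw']); ang=np.pi+.04-1.65; k=pv[:2]+.076*np.array([np.cos(ang),np.sin(ang)])
print('knob',k,rel([k[0],k[1],.16],ang))
```

```text
[0.48528513 0.01239724 0.19369121]
[[316.5, 225.0], [301.1, 239.5], [331.9, 239.5]]
[[316.6, 221.0], [301.8, 235.1], [331.5, 235.1]]
now (np.int64(304), np.int64(331), np.int64(219), np.int64(242)) before (np.int64(304), np.int64(332), np.int64(220), np.int64(242))
[(array([0.522 , 0.0049, 0.0605]), 0.63)]
knob [0.57002937 0.09022281] (array([-87.7,  74.4,  32.9]), array([-0.12, -0.14, 94.5 ]))
```

View pics/cmp.png

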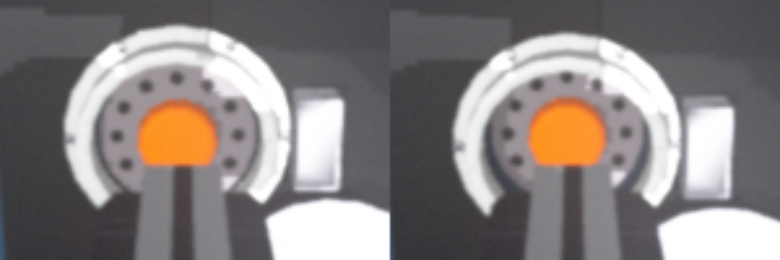

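In the right crop the pad and flange sit about 4 px lower relative to the collar, and more of the inner wall shows. That fits about 9.5 mm deep, and the network gives z=0.0605, so the cartridge is latched down. Back to the knob.

>>> drive_tool(
  motion=[
    [0.3,-17,15,0,0,0,8],
    [0.3,-34,30,0,0,0,16],
    [0.3,-51,45,0,0,0,24],
    [0.3,-68,60,0,0,0,32],
    [0.3,-88,74,0,0,0,40],
  ],
)

```text
time: 18.6
ee_pos: [0.5712, 0.0905, 0.1927]
orientation: [-0.002, 0.326, 0.945, -0.001]
wrist_force: [-0.1, 0.1, -0.2]
finger_gap: 0.0256
grasp_force: 0.0
```

>>> drive_tool(
  motion=[
    [0.3,0,0,0,0,0,8],
    [0.3,0,0,0,0,0,16],
    [0.3,0,0,0,0,0,24],
    [0.3,0,0,0,0,0,32],
    [0.3,0,0,0,0,0,40],
  ],
)

```text
time: 19.1
ee_pos: [0.5707, 0.0898, 0.1927]
orientation: [-0.001, 0.63, 0.777, -0.001]
wrist_force: [0.6, 0.4, 0.1]
finger_gap: 0.026
grasp_force: 0.0
```

>>> drive_tool(
  motion=[
    [0.3,0,0,8,0,0,8],
    [0.3,0,0,18,0,0,14.5],
    [0.3,0,0,28,0,0,14.5],
    [0.3,0,0,33,0,0,14.5],
    [0.3,0,0,33,0,0,14.5],
  ],
)

```text
time: 19.6
ee_pos: [0.5703, 0.0897, 0.1596]
orientation: [-0.001, 0.72, 0.694, -0.001]
wrist_force: [-0.2, -0.2, 0.6]
finger_gap: 0.0258
grasp_force: 0.0
```

Run:
```python
from h import *
k=[.5701,.0900]; ang=np.pi+.04-1.65
s=get_state(); d=save('wrist','w7'); print(s['ee_pos'],s['finger_gap'],rel([*k,.096],ang),proj(d,s,[[*k,.1025],[*k,.0785]]).round(0).tolist())
h=cv2.cvtColor(d['frame'],cv2.COLOR_RGB2HSV); m=cv2.inRange(h,(0,170,90),(4,255,255)); m[:180]=0
v,u=np.nonzero(m); print(u.min(),u.max(),v.min(),v.max(),np.median(u))
```

```text
[0.57026573 0.08966191 0.15958286] 0.025763649920277246 (array([ 0.3, -0.6, 64.6]), array([-0.1 ,  0.01,  0.08])) [[322.0, 229.0], [321.0, 216.0]]
312 330 217 234 321.0
```

>>> drive_tool(
  motion=[
    [0.3,0,0,18,0,0,0],
    [0.3,0,0,36,0,0,0],
    [0.3,0,0,50,0,0,0],
    [0.3,0,0,60,0,0,0],
    [0.3,0,0,64,0,0,0],
  ],
)

```text
time: 20.15
ee_pos: [0.5706, 0.0897, 0.0964]
orientation: [-0.001, 0.721, 0.693, -0.001]
wrist_force: [-0.7, -0.0, -0.0]
finger_gap: 0.0255
grasp_force: 0.0
```

>>> drive_tool(
  motion=[
    [0.1,0,0,0,0,0,0],
    [0,0,0,0,0,0,0],
    [0,0,0,0,0,0,0],
    [0,0,0,0,0,0,0],
    [0,0,0,0,0,0,0],
  ],
  squeeze=45,
)

```text
time: 20.65
ee_pos: [0.571, 0.0896, 0.0976]
orientation: [-0.0, 0.721, 0.693, -0.0]
wrist_force: [-0.4, -1.7, -2.5]
finger_gap: 0.012
grasp_force: 43.8
```

>>> drive_tool(
  motion=[
    [0,0,0,-1.5,0,0,0],
    [0,0,0,-3,0,0,0],
    [0,0,0,-5,0,0,0],
    [0,0,0,-7,0,0,0],
    [0,0,0,-7,0,0,0],
  ],
)

```text
time: 21.15
ee_pos: [0.5709, 0.0895, 0.1044]
orientation: [-0.0, 0.721, 0.693, -0.0]
wrist_force: [-0.1, -3.8, -7.6]
finger_gap: 0.0119
grasp_force: 43.8
```

Run:
```python
from h import *
pv=loc([.5290,.0648,.04],L['pivot_screw'])[:2]
s=get_state(); v=s['ee_pos'][:2]-pv; print(s['ee_pos'],s['wrist_force'],s['grasp_force'],np.hypot(*v),np.degrees(np.pi+.04-np.arctan2(v[1],v[0])))
for i in range(1,6):
    R=np.radians(5*i); print(round(76*(np.cos(R)-1),1),round(-76*np.sin(R),1),-5*i)
```

```text
[0.57087226 0.0894897  0.10435038] [-0.05986649 -3.80849558 -7.61201047] 43.81173133850098 0.07530552239534424 95.20073275487788
-0.3 -6.6 -5
-1.2 -13.2 -10
-2.6 -19.7 -15
-4.6 -26.0 -20
-7.1 -32.1 -25
```

>>> drive_tool(
  motion=[
    [0,-0.3,-6.6,0,0,0,-5],
    [0,-1.2,-13.2,0,0,0,-10],
    [0,-2.6,-19.7,0,0,0,-15],
    [0,-4.6,-26,0,0,0,-20],
    [0,-7.1,-32.1,0,0,0,-25],
  ],
)

```text
time: 21.65
ee_pos: [0.5386, 0.084, 0.1044]
orientation: [0.0, 0.552, 0.834, 0.0]
wrist_force: [1.9, -1.1, -6.4]
finger_gap: 0.0118
grasp_force: 43.8
```

>>> drive_tool(
  motion=[
    [0,-0.3,-6.6,0,0,0,-5],
    [0,-1.2,-13.2,0,0,0,-10],
    [0,-2.6,-19.7,0,0,0,-15],
    [0,-4.6,-26,0,0,0,-20],
    [0,-7.1,-32.1,0,0,0,-25],
  ],
)

```text
time: 22.15
ee_pos: [0.5117, 0.0654, 0.1044]
orientation: [-0.0, 0.359, 0.933, 0.001]
wrist_force: [1.9, 0.1, -6.9]
finger_gap: 0.0121
grasp_force: 43.8
```

>>> drive_tool(
  motion=[
    [0,-0.3,-6.6,0,0,0,-5],
    [0,-1.2,-13.2,0,0,0,-10],
    [0,-2.6,-19.7,0,0,0,-15],
    [0,-4.6,-26,0,0,0,-20],
    [0,-7.1,-32.1,0,0,0,-25],
  ],
)

```text
time: 22.65
ee_pos: [0.4952, 0.037, 0.1044]
orientation: [-0.0, 0.148, 0.989, 0.001]
wrist_force: [0.7, 1.3, -7.7]
finger_gap: 0.0118
grasp_force: 43.9
```

>>> drive_tool(
  motion=[
    [0,-0.2,-5.3,0,0,0,-4],
    [0,-0.7,-10.6,0,0,0,-8],
    [0,-1.7,-15.8,0,0,0,-12],
    [0,-2.9,-20.9,0,0,0,-16],
    [0,-3.5,-22.7,0,0,0,-17.5],
  ],
)

```text
time: 23.15
ee_pos: [0.4917, 0.0142, 0.1042]
orientation: [-0.0, -0.003, 1.0, 0.001]
wrist_force: [-0.2, 0.2, -7.1]
finger_gap: 0.0117
grasp_force: 43.9
```

Run:
```python
from h import *
pv=loc([.5290,.0648,.04],L['pivot_screw'])[:2]
s=get_state(); v=s['ee_pos'][:2]-pv; print(s['ee_pos'],s['wrist_force'],s['grasp_force'],np.hypot(*v),np.degrees(np.pi+.04-np.arctan2(v[1],v[0])),rel([.4913,.0115,.1],.04+np.pi))
```

```text
[0.49169393 0.01418352 0.10420831] [-0.16370555  0.1694278  -7.1291124 ] 43.87167513370514 0.07535677778890885 362.2175562477085 (array([ 0.4, -2.7,  4.2]), array([ 0.1 , -0.05, -1.95]))
```

>>> drive_tool(
  motion=[
    [0,0,-1,0,0,0,-0.8],
    [0,0,-2,0,0,0,-1.5],
    [0,0,-2.7,0,0,0,-2],
    [0,0,-3,0,0,0,-2.2],
    [0,0,-3,0,0,0,-2.2],
  ],
)

```text
time: 23.65
ee_pos: [0.4918, 0.0109, 0.1043]
orientation: [-0.001, -0.021, 1.0, 0.0]
wrist_force: [-0.9, 2.2, -6.8]
finger_gap: 0.012
grasp_force: 43.9
```

>>> drive_tool(
  motion=[
    [0,0,0,2,0,0,0],
    [0,0,0,4,0,0,0],
    [0,0,0,6,0,0,0],
    [0,0,0,7,0,0,0],
    [0,0,0,7,0,0,0],
  ],
)

```text
time: 24.15
ee_pos: [0.4918, 0.0107, 0.0978]
orientation: [-0.001, -0.021, 1.0, 0.0]
wrist_force: [-6.1, 1.8, -1.8]
finger_gap: 0.012
grasp_force: 44.4
```

>>> drive_tool(
  motion=[
    [0,0,0.7,0,0,0,0.5],
    [0,0,1.4,0,0,0,1],
    [0,0,2,0,0,0,1.5],
    [0,0,2.5,0,0,0,1.8],
    [0,0,2.5,0,0,0,1.8],
  ],
)

```text
time: 24.65
ee_pos: [0.4917, 0.0121, 0.0978]
orientation: [-0.001, -0.006, 1.0, -0.001]
wrist_force: [-6.2, -2.6, -2.2]
finger_gap: 0.0124
grasp_force: 44.4
```

It is blocked by the catch as it should be: 1.4 mm of movement, then resistance. I'll centre, release and retreat.

>>> drive_tool(
  motion=[
    [0,0,-1,0,0,0,-1],
    [0,0,-1.8,0,0,0,-1.5],
    [0.3,0,-1.8,0,0,0,-1.5],
    [0.3,0,-1.8,0,0,0,-1.5],
    [0.3,0,-1.8,0,0,0,-1.5],
  ],
)

```text
time: 25.15
ee_pos: [0.494, 0.011, 0.0993]
orientation: [0.002, -0.019, 1.0, -0.0]
wrist_force: [1.1, 0.6, -0.7]
finger_gap: 0.0258
grasp_force: 0.0
```

>>> drive_tool(
  motion=[
    [0.3,0,0,-8,0,0,0],
    [0.3,0,0,-30,0,0,0],
    [0.3,0,0,-60,0,0,0],
    [0.3,15,0,-90,0,0,0],
    [0.3,30,0,-120,0,0,0],
  ],
)

```text
time: 25.65
ee_pos: [0.4623, 0.0101, 0.2198]
orientation: [0.001, -0.019, 1.0, -0.0]
wrist_force: [0.6, -0.7, 0.2]
finger_gap: 0.0255
grasp_force: 0.0
```

>>> drive_tool(
  motion=[
    [0.3,30,0,-20,0,0,0],
    [0.3,60,0,-30,0,0,0],
    [0.3,60,0,-30,0,0,0],
    [0.3,60,0,-30,0,0,0],
    [0.3,60,0,-30,0,0,0],
  ],
)

```text
time: 26.15
ee_pos: [0.4026, 0.0079, 0.2474]
orientation: [0.0, -0.019, 1.0, -0.0]
wrist_force: [-0.1, 0.1, -0.4]
finger_gap: 0.0258
grasp_force: 0.0
```

Run:
```python
from h import *
p=[.5290,.0648,.04]
s=get_state(); d=save('wrist','w8'); s2=save('scene','s8'); print(s['ee_pos'],s['wrist_force'])
u,v=proj(d,s,loc(p,L['cover_knob']))[0].astype(int); print(u,v)
a=d['frame'][:,:,::-1][max(0,v-60):v+90,u-75:u+75]; b=s2['frame'][:,:,::-1][180:255,255:355]
cv2.imwrite('pics/fin.png',np.hstack([cv2.resize(a,(400,400)),cv2.resize(b,(400,400))]))
```

```text
[0.40258267 0.00794687 0.24741843] [-0.14055761  0.08409913 -0.37972973]
318 277
```

View pics/fin.png

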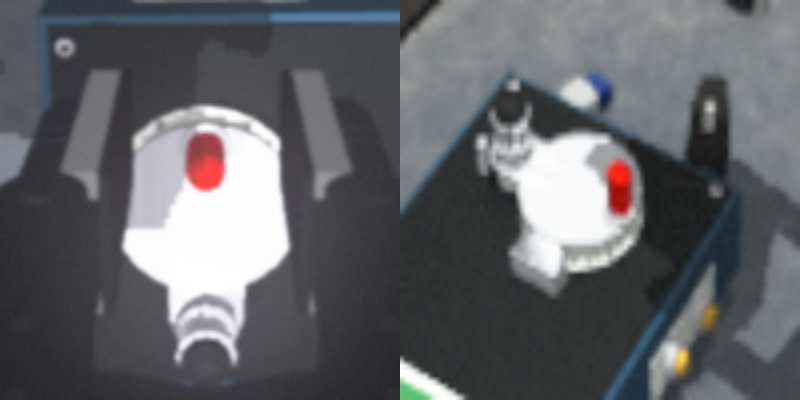

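The cover is closed with its disc behind the catch, which is at (540,265) in the right crop. As a last check I'll compare it numerically with the initial scene picture.

Run:
```python
from h import *
def red(f):
    h=cv2.cvtColor(f,cv2.COLOR_BGR2HSV); m=cv2.inRange(h,(0,170,90),(6,255,255))[195:240,290:330]; v,u=np.nonzero(m); return u.mean(),v.mean(),u.min(),u.max(),v.min(),v.max()
a,b=cv2.imread('pics/scene0.png'),cv2.imread('pics/s8.png'); print(red(a),red(b))
g=cv2.absdiff(a,b)[200:250,270:325].max(2); print((g>60).sum())
```

```text
(np.float64(19.36111111111111), np.float64(19.63888888888889), np.int64(17), np.int64(21), np.int64(16), np.int64(24)) (np.float64(19.36842105263158), np.float64(19.57894736842105), np.int64(17), np.int64(22), np.int64(16), np.int64(24))
64
```

The knob is within 0.1 px of where it was before the job, so the cover is closed and down.

```bash
python3 -c "
from station import *
print(job_done())"
```

```text
the job is handed in; nothing more can be done
None
```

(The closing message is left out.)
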